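Wedge the rocking power supply

ROBOT

A 6-joint arm with a two-finger parallel gripper is mounted at the origin on a cart in front of the work surface, level with it; the furniture and walls round the work are solid. World frame = base frame: x ahead of the robot, y to its left, z up, the work surface at z = 0. Lengths are in m, angles in rad, forces in N, time in s.
With the tool pointing down it reaches from about 0.275 to 0.85 m from the base axis. Payload 5.2 kg.
Tool frame: the origin (TCP) lies midway between the tips of the shut fingers; the grasp point (between the pads) lies 19 mm behind it; z points along the fingers, y is the line along which they close (so a half turn about z gives the same grasp; the last joint's range is limited). The gripper opens to 85 mm and grips with 20 to 120 N. Pads are 22 mm wide; open, the fingers measure 114 mm over their backs; the gripper's body (76 mm by 85 mm) begins 54 mm behind the grasp point. The pads swing forward as they close: fully open they stand 13 mm farther back than shut.
Start: joints at [1.105, 0.259, 1.535, -0, 1.348, -0.203], TCP at [0.143, 0.531, 0.231] pointing down, gripper open.
Joint ranges: [-3.14, 3.14], [-0.91, 2.08], [0.19, 2.58], [-1.22, 4.36], [0.22, 2.71], [-3.12, 3.12]. Speed limits (rad/s): [2.57, 2.57, 3.14, 3.14, 3.14, 3.14].

INTERFACE

Orientations are given as a rotation vector (axis times angle).
In Python, from rig import bot gives the robot as it stands. The module is installed in compiled form; this text tells all that it offers.
- The arm moves only by the tool servo_tool, never from a script. Its argument "series" is text: rows parted by semicolons, each of 6 numbers parted by spaces: the shift along the tool's x, y, z in mm, then the turn, a rotation vector about the tool's x, y, z in degrees. A call has 1 to 20 rows; each row is the pose to reach, as a shift and turn from the pose commanded when the call began, along the tool's axes at that moment; what a row does not reach only later rows make up. A row lasts 1/8 s, in which the tool goes at most 62.5 mm and 10.7 degrees, less where a joint would pass 70% of its speed; a pose out of reach is approached as far as the arm can. A call with a gripper value outside its range is refused whole. "gripper" is the opening, from 0 (shut) to 1 (fully open), set as the call begins (left out, the last holds). The fingers move at their own pace and stop on an object; the grip force is fixed at half the most. Time passes only in rows, so rows that repeat a pose let the fingers close. It gives the time, the measured TCP pose, the force, the opening and the grip force at its end, in the units of the state.
- bot.get_obs(): the state, without advancing time (a new reading comes with each control period).
- bot.read_camera(name): name is "scene" or "top" or "wrist"; returns a dict with "image" (400x640x3 uint8, red, green, blue), "range_z" (400x640 float32, m along the optical axis (not along the pixel's ray), 0 where there is no reading), "fovy" (degrees; the focal length in pixels is half the picture's height over the tangent of half this angle, whatever the lens; pixels are square), "cx", "cy" (the principal point, pixels), "origin" and "attitude" of the camera in the world; the wrist camera has in their place "tool_from_camera" (4x4, takes a point from camera to tool coordinates, whose origin is the TCP and whose axes are the flange's). Camera axes: x right, y up, looking along -z (the intrinsics and any distortion apply to the point x, -y, -z); pixel columns grow to the right and rows downward; lengths in m; the calibration is good to about 2 mm. A picture is of the moment at which its call begins: read the wrist's pose just before it.
- bot.close_job(): hands the job in; it is judged then, once.
Trained networks look in a picture, given as the dict that the camera call returned (one of the last four; its "shot" number tells which), for a name from the list of things; names that differ only in an ending like _2 or _b are one class to them, and where a whole thing is asked for, a point or a joint stands for the part that bears it (a point fixed in the world has none). Each returns a list of dicts, best first, with "p" (0 to 1); they miss things now and then, are a little off and sometimes report something else, mostly with a low value. They report only what shows in the picture. A call takes as long as a camera call. They do not tell look-alikes from the thing itself.
- bot.search_frame(picture, label): "rect" ([left, top, width, height] in pixels, round what is visible of it).
- bot.trace(picture, label): "region" (400x640 bool, what is visible of it) and "rect" ([left, top, width, height] in pixels, round what is visible of it).
The state is a dict: "time_s": time; "qpos": joint angles; "qd": joint speeds; "joint_torque": joint torques, N m; "ee_pos": TCP position; "ee_rot": TCP orientation; "contact_force": force on the tool from outside, world axes, zero at the start; "moment": the same for the moment, N m; "grip_width": finger opening in m; "gripper_force": force on a finger pad.
Only numpy, scipy, OpenCV 4.12 (cv2) and the standard library are available. Lean on these libraries where they do the work, as an engineer would, in place of code of your own. Each camera call takes 0.05 s, during which the arm holds its last target. There are 200 camera calls.

TASK

The grey bench power supply rocks, because the foot under its near right corner is too short. Without gripping or lifting anything and without shifting the supply, push the wooden wedge along the bench, thin end first, under that foot until the gap is just filled, testing by pressing down on the corner above it. Finish with the fingertips still pressing firmly down on that corner, the supply standing level and no longer dipping; leave the other things on the bench alone.

Things in the scene. Friction and masses are not known exactly. Their poses are not given: they have to be found in the camera images.
- supply: Loose grey box-shaped bench power supply, 130 (x) x 190 (y) x 66 mm high with its feet, 2 to 3 kg. Origin on the bench under its centre, z up. Black front panel with knobs (stick out 13 mm) faces -x; the short foot is by the -x, -y corner. Flat case, 16 to 66 mm above the bench. Left alone it stands level on its three good feet, the short foot hanging clear of the bench.
- foot (a point): Point on the bench plane straight below the short foot's centre, at supply x = -50, y = -78 mm. The round rubber foot (20 mm diameter, rounded underside) ends 4 to 7.5 mm above it, unknown, differing each time. About 1.5 N on the corner above tips it down until the foot meets bench or wedge. A wedge forced in too far lifts that corner or shoves the supply along.
- corner (a point): Place to press: point on the flat top of the supply (66 mm above the bench when level), straight above the short foot, 15 mm in from the front edge and 17 mm in from the -y side. 5 to 15 N is right; when the foot is well supported the corner then stays within about 1 mm.
- wedge: Loose wooden wedge, 56 (x) x 120 (y) mm, 90 g. Origin under its centre. Thin end at y = +60, 1.5 mm thick, rising 1 in 8 to 15.5 mm at y = -52; then a butt 20 mm high with a flat back at y = -60: push there. Starts beyond the supply's -y side, pointing roughly at the foot, 30 to 100 mm short of it. Slides at about 1 N; once it carries the foot, 5 N and more. Does not slip back when pressed.
- gauge_block: Ground metal block 36 x 36 x 30 mm, bystander. Origin under its centre.
- screwdriver: Screwdriver with blue handle, 180 mm long (y), 29 mm thick, lying, bystander. Origin under its middle.
- tape_measure: Tape measure 30 x 68 x 58 mm standing on its foot, bystander. Origin under its centre.
There are look-alikes about, which are no part of the job. What is shaped like the wedge but blue is not meant.

How it is judged:
By the outcome, as a careful person would: the job done as asked, in the order asked, and still so for the second after the job is handed in, while the arm keeps its last pose, push and grip.
It also fails if it takes over 48 s, if anything falls off the work surface, if the arm or the gripper's body presses on something with over 40 N, if the wrist force passes 120 N, or if a joint passes its speed limit or range.

## Working session

There is one attempt and no reset: what is moved stays moved. The work goes in short steps, Python scripts to look and compute and a tool call to move; the robot and the scene stay as the last step left them, time stands still between calls to the robot, and variables do not carry over. Pictures are saved under pics/ and viewed, at most 10 in all, crops included, and the job is handed in when it is done.

Besides the shell and the picture viewer there is one more tool, called after "Emit:" as a command line: name --argument value ..., lists and objects as JSON in quotes. servo_tool: Moves the arm, as the interface text tells. Its arguments: {"type":"object","properties":{"series":{"type":"string"},"gripper":{"type":"number"}},"required":["series"]}

```bash
mkdir -p pics
cat > h.py <<'E'
import numpy as np, cv2
from scipy.spatial.transform import Rotation as R
from rig import bot
def rot(a):
    a=np.array(a,float)
    if a.shape==(3,3): return a
    return R.from_rotvec(a).as_matrix() if a.size==3 else R.from_quat(a).as_matrix()
def cloud(p,obs=None):
    d=p["range_z"]; f=200/np.tan(np.radians(p["fovy"])/2)
    v,u=np.mgrid[:400,:640]
    P=np.stack([(u-p["cx"])/f*d,-(v-p["cy"])/f*d,-d],-1)
    if "origin" in p: W=P@rot(p["attitude"]).T+np.array(p["origin"])
    else:
        T=np.array(p["tool_from_camera"]); W=P@T[:3,:3].T+T[:3,3]
        W=W@rot(obs["ee_rot"]).T+np.array(obs["ee_pos"])
    W[d==0]=np.nan
    return W
def save(p,n,s=1): cv2.imwrite("pics/"+n,cv2.cvtColor(p["image"],cv2.COLOR_RGB2BGR))
E
python3 - <<'E'
from h import *
np.set_printoptions(precision=4,suppress=True)
o=bot.get_obs();print(o)
ps={n:bot.read_camera(n) for n in("top","scene")}
for n,p in ps.items():
    print({k:v for k,v in p.items() if k not in("image","range_z")})
    W=cloud(p); np.save(n+".npy",W)
    for l in("supply","wedge"):
        for t in bot.trace(p,l):
            w=W[t["region"]]; print(n,l,round(t["p"],2),t["rect"],np.nanmedian(w,0),np.nanpercentile(w,2,axis=0),np.nanpercentile(w,98,axis=0),np.median(p["image"][t["region"]],0))
a=np.vstack([ps["top"]["image"],ps["scene"]["image"]])
cv2.imwrite("pics/a.png",cv2.resize(a[:,:,::-1],(480,600)))
save(ps["top"],"top.png")
E
```

```text
{'time_s': 0.0, 'qpos': array([ 1.1052,  0.2594,  1.5361,  0.    ,  1.348 , -0.2028]), 'qd': array([-0.0013, -0.0012,  0.002 , -0.0008,  0.0002, -0.0004]), 'joint_torque': array([  0.0002, -44.6033, -29.0579,  -0.0006,   0.0115,   0.    ]), 'ee_pos': array([0.1426, 0.5306, 0.2305]), 'ee_rot': array([-0.4115, -3.1139,  0.0027]), 'contact_force': array([-0.4601, -0.1735,  0.2289]), 'moment': array([ 0.0057,  0.0226, -0.0292]), 'gripper_force': 0.0, 'grip_width': 0.08567856982715229}
{'fovy': 55.15959694558103, 'cx': 325.18757678865325, 'cy': 192.56245322606213, 'origin': array([0.4289, 0.0789, 1.1669]), 'attitude': array([ 0.0953, -0.0675, -1.5728]), 'shot': 1}
top supply 0.71 [239.9, 177.1, 72.1, 55.0] [0.505  0.2398 0.0664] [0.439  0.1509 0.0557] [0.5742 0.331  0.0708] [125. 131. 139.]
top wedge 0.85 [330.0, 201.2, 39.0, 18.9] [0.4868 0.0273 0.01  ] [ 0.4599 -0.026   0.0009] [0.5136 0.082  0.0217] [141. 105.  68.]
top wedge 0.72 [429.6, 129.6, 36.5, 37.8] [ 0.6857 -0.276   0.0102] [ 0.639  -0.331   0.0007] [ 0.7323 -0.2207  0.0225] [ 44.  83. 161.]
{'fovy': 45.6058204660946, 'cx': 316.6798790134453, 'cy': 201.21952476675443, 'origin': array([-0.2265, -0.5656,  0.8438]), 'attitude': array([ 0.873 , -0.401 , -0.8343]), 'shot': 2}
scene supply 0.89 [219.4, 178.8, 80.1, 53.9] [0.4843 0.2219 0.0632] [0.4307 0.1438 0.0168] [0.5722 0.3299 0.0676] [158. 161. 169.]
scene wedge 0.96 [441.1, 232.8, 35.6, 38.7] [ 0.6831 -0.2749  0.0071] [ 0.6394 -0.3304 -0.0014] [ 0.733  -0.2222  0.0194] [ 65. 106. 189.]
scene wedge 0.56 [292.8, 236.3, 44.0, 24.3] [0.4817 0.0197 0.0078] [ 0.4552 -0.0322 -0.0009] [0.5149 0.0845 0.0203] [170. 136. 105.]
```

View pics/top.png

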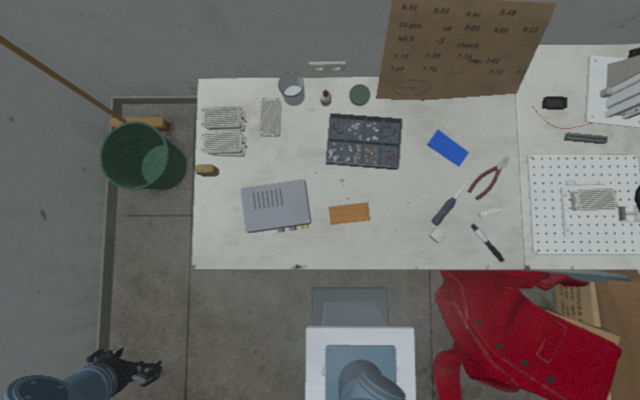

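View pics/a.png

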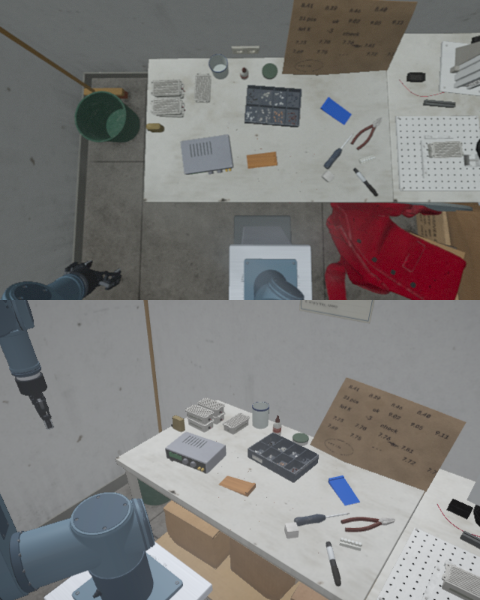

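The top view shows the supply at about (276,205) with its knobs toward row 230. The wooden wedge is at (349,213) and the blue decoy at (447,147). Next I'll fit poses.

```bash
cat >> h.py <<'E'
def rect(xy):
    xy=xy.astype(np.float32)*1000
    (c,s,a)=cv2.minAreaRect(xy); return np.array(c),s,a
def fit(W,lo,hi,box,mask=None):
    m=(W[...,2]>lo)&(W[...,2]<hi)&(W[...,0]>box[0])&(W[...,0]<box[1])&(W[...,1]>box[2])&(W[...,1]<box[3])
    if mask is not None: m&=mask
    return m
E
python3 - <<'E'
from h import *
np.set_printoptions(precision=4,suppress=True)
for n in("top","scene"):
    W=np.load(n+".npy")
    m=fit(W,.055,.08,(.38,.62,.1,.38)); print(n,"supply",m.sum(),rect(W[m][:,:2]),np.median(W[m][:,2]))
    m=fit(W,.003,.03,(.44,.54,-.05,.1)); print(n,"wedge",m.sum(),rect(W[m][:,:2]))
    m=fit(W,.003,.03,(.44,.54,-.05,.1))
    A=np.c_[W[m][:,:2],np.ones(m.sum())]; print("slope",np.linalg.lstsq(A,W[m][:,2],rcond=None)[0])
    m=fit(W,-.01,.01,(.40,.43,-.05,.1)); print("bench",np.median(W[m][:,2]))
E
```

```text
top supply 2989 (array([502.1053, 241.9059]), (142.50177001953125, 190.0751495361328), 7.44126033782959) 0.06644781503162722
top wedge 884 (array([490.467 ,  25.6758]), (148.85641479492188, 97.26872253417969), 89.80327606201172)
slope [ 0.0074 -0.0829  0.008 ]
bench 0.0013559482741900553
scene supply 2046 (array([501.0584, 241.9716]), (145.5330352783203, 193.1438751220703), 8.941246032714844) 0.06424025229995839
scene wedge 629 (array([489.6086,  16.9713]), (87.13229370117188, 133.67308044433594), 2.258526563644409)
slope [ 0.0253 -0.1055 -0.0011]
bench -0.0009165582295571073
```

```bash
cat >> h.py <<'E'
def row(pos,yaw):  # pos mm, yaw deg of tool y in world, tool down
    o=bot.get_obs(); M=rot(o["ee_rot"]); c,s=np.cos(np.radians(yaw)),np.sin(np.radians(yaw))
    T=np.array([[s,c,0],[-c,s,0],[0,0,-1]]).astype(float)
    if np.linalg.det(T)<0: T[:,0]*=-1
    d=M.T@(np.array(pos)-np.array(o["ee_pos"])*1000)
    r=np.degrees(R.from_matrix(M.T@T).as_rotvec())
    print("row",np.round(d,1),np.round(r,1))
E
python3 - <<'E'
from h import *
print(bot.read_camera("wrist")["tool_from_camera"])
row((440,60,290),7.5)
E
```

```text
[[ 8.30065052e-04  9.65512262e-01  2.60356261e-01  6.52117563e-02]
 [ 9.99999074e-01 -1.08222299e-03  8.25158905e-04 -1.08687679e-03]
 [ 1.07846457e-03  2.60355335e-01 -9.65512266e-01 -1.41710478e-01]
 [ 0.00000000e+00  0.00000000e+00  0.00000000e+00  1.00000000e+00]]
row [-409.3 -377.7  -58.8] [-0.   0.  67.4]
```

Emit:
servo_tool --series "-360 -375 -80 0 0 67.4;-360 -375 -80 0 0 67.4;-360 -375 -80 0 0 67.4;-360 -375 -80 0 0 67.4;-360 -375 -80 0 0 67.4;-360 -375 -80 0 0 67.4;-360 -375 -80 0 0 67.4;-360 -375 -80 0 0 67.4;-360 -375 -80 0 0 67.4;-360 -375 -80 0 0 67.4;-360 -375 -80 0 0 67.4;-360 -375 -80 0 0 67.4;-360 -375 -80 0 0 67.4;-360 -375 -80 0 0 67.4" --gripper 0.35

```text
time_s: 2.1
ee_pos: [0.3928, 0.0761, 0.3113]
ee_rot: [2.069, 2.364, 0.0]
contact_force: [-0.5, -0.0, 0.5]
grip_width: 0.0301
gripper_force: 0.0
```

Run:
```python
from h import *
np.set_printoptions(precision=4,suppress=True)
o=bot.get_obs(); p=bot.read_camera("wrist"); W=cloud(p,o); np.save("w1.npy",W); save(p,"w1.png"); np.save("w1i.npy",p["image"])
print(o["time_s"],o["ee_pos"],o["grip_width"],o["contact_force"],p["fovy"])
for l in("supply","wedge"):
    for t in bot.trace(p,l):
        m=t["region"]; w=W[m]; print(l,round(t["p"],2),t["rect"],np.median(p["image"][m],0))
        if l=="supply": m=m&(W[...,2]>.055)
        q=cv2.erode(m.astype(np.uint8),np.ones((3,3)))>0
        print(rect(W[q][:,:2]),np.nanmedian(W[q][:,2]))
        if l=="wedge":
            A=np.c_[W[q][:,:2],np.ones(q.sum())]; print("slope",np.linalg.lstsq(A,W[q][:,2],rcond=None)[0])
```

```text
2.1 [0.3928 0.0761 0.3113] 0.030096036332373392 [-0.5401 -0.0383  0.4591] 59.454357117086786
supply 0.89 [371.0, 1.8, 147.1, 110.9] [168. 172. 183.]
(array([512.0095, 205.1627]), (129.62701416015625, 109.78596496582031), 8.065957069396973) 0.06445024349875914
wedge 0.63 [360.9, 157.3, 46.5, 91.5] [190. 137.  97.]
(array([487.1069,  29.3773]), (55.86272048950195, 117.72763061523438), 6.518033027648926) 0.007830410450667735
 ** On entry to DLASCL parameter number  4 had an illegal value
 ** On entry to DLASCL parameter number  4 had an illegal valueTraceback (most recent call last):
  File "<stdin>", line 12, in <module>
    x, resids, rank, s = _umath_linalg.lstsq(a, b, rcond,
                         ~~~~~~~~~~~~~~~~~~~^^^^^^^^^^^^^
                                             signature=signature)
                                             ^^^^^^^^^^^^^^^^^^^^
    raise LinAlgError("SVD did not converge in Linear Least Squares")
numpy.linalg.LinAlgError: SVD did not converge in Linear Least Squares
```

View pics/w1.png

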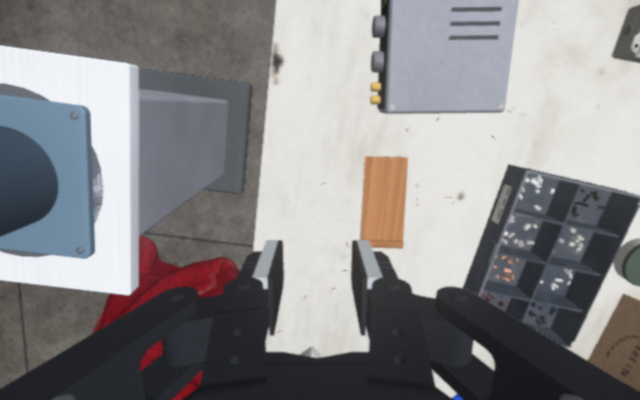

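The wrist view shows the wooden wedge at about (384,202), aimed at the supply's near right corner at about (385,110). The wedge lines up well with the foot, so I'm placing the fingers behind its butt.

Emit:
servo_tool --series "-50 30 80 0 0 0;-100 60 130 0 0 0;-145 86 190 0 0 0;-145 86 230 0 0 0;-145 86 265 0 0 0;-145 86 290 0 0 0;-145 86 303 0 0 0;-145 86 305 0 0 0;-145 86 305 0 0 0"

```text
time_s: 3.38
ee_pos: [0.4985, -0.0571, 0.0077]
ee_rot: [2.068, 2.361, 0.002]
contact_force: [-0.3, 0.1, -0.8]
grip_width: 0.0299
gripper_force: 0.0
```

Run:
```python
from h import *
np.set_printoptions(precision=4,suppress=True)
o=bot.get_obs(); p=bot.read_camera("wrist"); W=cloud(p,o); save(p,"w2.png")
print(o["ee_pos"],o["contact_force"],p["fovy"])
```

```text
[ 0.4985 -0.0571  0.0077] [-0.2825  0.0639 -0.783 ] 59.454357117086786
```

View pics/w2.png

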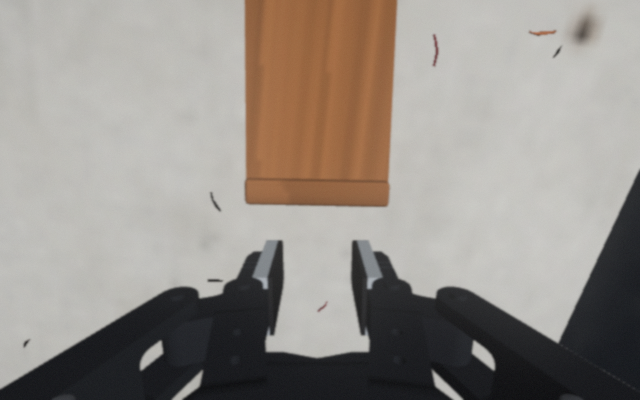

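The wedge's butt is centred ahead of both fingers, with its edge at row ~205 and columns 245–388.

Emit:
servo_tool --series "6 0 0 0 0 0;11 0 0 0 0 0;16 0 0 0 0 0;21 0 0 0 0 0;28 0 0 0 0 0;35 0 0 0 0 0;42 0 0 0 0 0;49 0 0 0 0 0;56 0 0 0 0 0;63 0 0 0 0 0;70 0 0 0 0 0;77 0 0 0 0 0;82 0 0 0 0 0;86 0 0 0 0 0;88 0 0 0 0 0;88 0 0 0 0 0"

```text
time_s: 5.42
ee_pos: [0.4855, 0.0305, 0.0062]
ee_rot: [-2.07, -2.362, 0.0]
contact_force: [-0.3, 1.0, -0.9]
grip_width: 0.0301
gripper_force: 0.0
```

Run:
```python
from h import *
np.set_printoptions(precision=4,suppress=True)
o=bot.get_obs(); p=bot.read_camera("wrist"); W=cloud(p,o); save(p,"w3.png")
print(o["time_s"],o["ee_pos"],o["contact_force"])
m=(W[...,2]>.055)&(W[...,1]>.12)&(W[...,2]<.08);print(m.sum())
if m.sum()>50: print(rect(W[m][:,:2]),np.median(W[m][:,2]))
```

```text
5.425 [0.4855 0.0305 0.0062] [-0.296   0.9637 -0.9123]
0
```

View pics/w3.png

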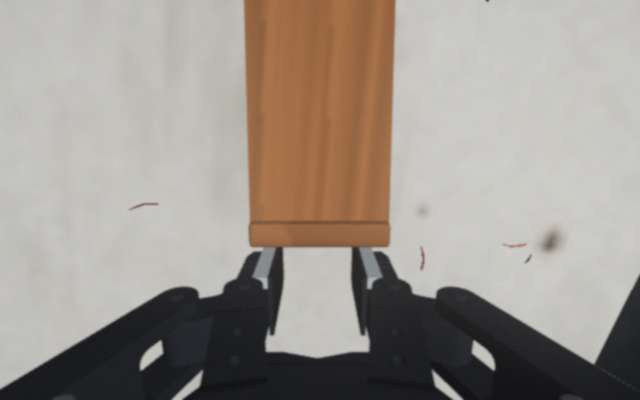

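Emit:
servo_tool --series "3 0 0 0 0 0;6 0 0 0 0 0;8 0 0 0 0 0;10 0 0 0 0 0;12 0 0 0 0 0;13 0 0 0 0 0;14 0 0 0 0 0"

```text
time_s: 6.35
ee_pos: [0.484, 0.0442, 0.0063]
ee_rot: [-2.071, -2.363, 0.0]
contact_force: [-0.3, -0.8, 0.1]
grip_width: 0.0296
gripper_force: 0.2
```

Emit:
servo_tool --series "1 0 0 0 0 0;2 0 0 0 0 0;3 0 0 0 0 0;4 0 0 0 0 0"

```text
time_s: 6.85
ee_pos: [0.4835, 0.0482, 0.0063]
ee_rot: [2.071, 2.363, -0.0]
contact_force: [0.0, -0.6, -0.9]
grip_width: 0.0299
gripper_force: 0.2
```

Emit:
servo_tool --series "1 0 0 0 0 0;2 0 0 0 0 0;3 0 0 0 0 0"

```text
time_s: 7.22
ee_pos: [0.4831, 0.0512, 0.0063]
ee_rot: [2.07, 2.363, 0.0]
contact_force: [-0.4, -1.5, -0.5]
grip_width: 0.0299
gripper_force: 0.3
```

Emit:
servo_tool --series "1 0 0 0 0 0;2 0 0 0 0 0"

```text
time_s: 7.48
ee_pos: [0.4828, 0.0531, 0.0063]
ee_rot: [2.071, 2.363, -0.0]
contact_force: [0.6, -1.1, -0.4]
grip_width: 0.03
gripper_force: 0.3
```

Emit:
servo_tool --series "1 0 0 0 0 0;2 0 0 0 0 0"

```text
time_s: 7.72
ee_pos: [0.4826, 0.0551, 0.0063]
ee_rot: [2.07, 2.363, 0.0]
contact_force: [0.2, -1.8, -0.7]
grip_width: 0.0299
gripper_force: 0.6
```

Emit:
servo_tool --series "1 0 0 0 0 0;2 0 0 0 0 0"

```text
time_s: 7.98
ee_pos: [0.4824, 0.0568, 0.0063]
ee_rot: [2.07, 2.363, -0.0]
contact_force: [-0.5, -2.8, -0.6]
grip_width: 0.0297
gripper_force: 1.4
```

Emit:
servo_tool --series "0.5 0 0 0 0 0;1 0 0 0 0 0"

```text
time_s: 8.22
ee_pos: [0.4823, 0.0578, 0.0064]
ee_rot: [2.07, 2.362, -0.0]
contact_force: [1.1, -3.3, -0.6]
grip_width: 0.0301
gripper_force: 2.0
```

Emit:
servo_tool --series "0.5 0 0 0 0 0;1 0 0 0 0 0"

```text
time_s: 8.48
ee_pos: [0.4822, 0.0588, 0.0064]
ee_rot: [2.07, 2.362, -0.0]
contact_force: [0.8, -5.2, -0.5]
grip_width: 0.0298
gripper_force: 2.5
```

Emit:
servo_tool --series "-8 0 0 0 0 0;-18 0 0 0 0 0;-20 0 -15 0 0 0;-20 0 -60 0 0 0;-10 0 -120 0 0 0;10 0 -180 0 0 0;40 0 -220 0 0 0;60 0 -230 0 0 0;60 0 -230 0 0 0;60 0 -230 0 0 0" --gripper 0.35

```text
time_s: 9.72
ee_pos: [0.4736, 0.1181, 0.2361]
ee_rot: [-2.07, -2.363, 0.001]
contact_force: [-0.4, 0.3, -0.2]
grip_width: 0.03
gripper_force: 0.0
```

Run:
```python
from h import *
np.set_printoptions(precision=4,suppress=True)
o=bot.get_obs(); p=bot.read_camera("wrist"); W=cloud(p,o); save(p,"w4.png")
print(o["time_s"],o["ee_pos"],o["contact_force"])
m=(W[...,2]>.055)&(W[...,1]>.12)&(W[...,2]<.08)
n,l,s,_=cv2.connectedComponentsWithStats(m.astype(np.uint8)); k=1+s[1:,4].argmax(); m=cv2.erode((l==k).astype(np.uint8),np.ones((3,3)))>0
c,sz,a=rect(W[m][:,:2]); print(c,sz,a,np.median(W[m][:,2]))
print(cv2.boxPoints((c,sz,a)))
A=np.c_[W[m][:,:2],np.ones(m.sum())]; print("tilt",np.linalg.lstsq(A,W[m][:,2],rcond=None)[0])
w=(p["image"][...,0].astype(int)-p["image"][...,2]>50)&(W[...,2]<.03)&(W[...,0]<.56)&(W[...,0]>.42)
print("wedge",rect(W[w][:,:2]))
```

```text
9.725 [0.4736 0.1181 0.2361] [-0.3629  0.2936 -0.2304]
[511.6522 210.8857] (130.02081298828125, 121.02833557128906) 8.083032608032227 0.06466776572828406
[[438.7788 261.6577]
 [455.7964 141.8317]
 [584.5255 160.1137]
 [567.5079 279.9396]]
tilt [0.0032 0.0011 0.0627]
wedge (array([474.3755, 127.7741]), (56.43974304199219, 117.64720916748047), 7.682140350341797)
```

View pics/w4.png

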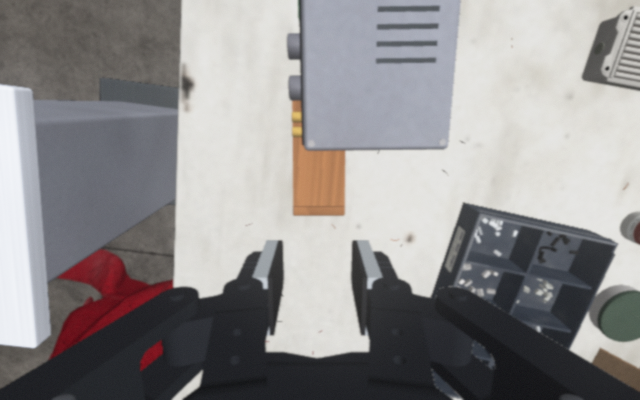

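The supply hasn't moved: its near right corner, at about pixel (305,148), matches the earlier fit. The wedge is under that corner. Next I press.

Emit:
servo_tool --series "43 0 40 0 0 0;43 0 90 0 0 0;43 0 130 0 0 0;43 0 152 0 0 0;43 0 160 0 0 0;43 0 162 0 0 0;43 0 162 0 0 0" --gripper 0

```text
time_s: 10.65
ee_pos: [0.4692, 0.161, 0.075]
ee_rot: [2.07, 2.362, 0.001]
contact_force: [-0.4, -0.5, 0.0]
grip_width: -0.0002
gripper_force: 0.0
```

Emit:
servo_tool --series "0 0 1.5 0 0 0;0 0 3 0 0 0;0 0 4.5 0 0 0;0 0 5.5 0 0 0;0 0 5.5 0 0 0"

```text
time_s: 11.28
ee_pos: [0.4684, 0.1611, 0.0687]
ee_rot: [-2.07, -2.363, 0.0]
contact_force: [-0.2, 0.3, 0.3]
grip_width: -0.0002
gripper_force: 0.0
```

Emit:
servo_tool --series "0 0 0.5 0 0 0;0 0 1 0 0 0;0 0 1 0 0 0"

```text
time_s: 11.65
ee_pos: [0.4685, 0.1611, 0.0678]
ee_rot: [-2.07, -2.363, 0.0]
contact_force: [-0.0, 0.3, -0.3]
grip_width: -0.0001
gripper_force: 0.0
```

Emit:
servo_tool --series "0 0 0.5 0 0 0;0 0 1 0 0 0;0 0 1 0 0 0"

```text
time_s: 12.02
ee_pos: [0.4684, 0.1611, 0.0668]
ee_rot: [-2.07, -2.363, 0.0]
contact_force: [0.4, -0.0, 0.2]
grip_width: 0.0002
gripper_force: 0.0
```

Emit:
servo_tool --series "0 0 0.5 0 0 0;0 0 0.5 0 0 0"

```text
time_s: 12.28
ee_pos: [0.4685, 0.1611, 0.0663]
ee_rot: [-2.071, -2.363, 0.0]
contact_force: [-0.3, 0.1, -0.3]
grip_width: -0.0002
gripper_force: 0.0
```

Emit:
servo_tool --series "0 0 0.5 0 0 0;0 0 0.5 0 0 0"

```text
time_s: 12.52
ee_pos: [0.4685, 0.1611, 0.0658]
ee_rot: [-2.071, -2.363, 0.0]
contact_force: [0.2, -0.2, 0.2]
grip_width: 0.0001
gripper_force: 0.0
```

Emit:
servo_tool --series "0 0 0.5 0 0 0;0 0 0.5 0 0 0"

```text
time_s: 12.78
ee_pos: [0.4685, 0.1611, 0.0655]
ee_rot: [2.07, 2.363, 0.0]
contact_force: [-1.1, 0.4, 3.7]
grip_width: -0.0001
gripper_force: 1.7
```

Emit:
servo_tool --series "0 0 0.5 0 0 0;0 0 0.5 0 0 0"

```text
time_s: 13.02
ee_pos: [0.4685, 0.1611, 0.0655]
ee_rot: [2.07, 2.363, 0.0]
contact_force: [-3.4, -1.0, 7.5]
grip_width: -0.0002
gripper_force: 3.9
```

Emit:
servo_tool --series "0 0 0.4 0 0 0;0 0 0.4 0 0 0;0 0 0.4 0 0 0"

```text
time_s: 13.4
ee_pos: [0.4685, 0.161, 0.0653]
ee_rot: [2.07, 2.363, 0.0]
contact_force: [-3.1, -1.1, 11.4]
grip_width: 0.0001
gripper_force: 5.5
```

Emit:
servo_tool --series "0 0 0 0 0 0;0 0 0 0 0 0;0 0 0 0 0 0;0 0 0 0 0 0;0 0 0 0 0 0;0 0 0 0 0 0;0 0 0 0 0 0;0 0 0 0 0 0"

```text
time_s: 14.4
ee_pos: [0.4685, 0.1611, 0.0654]
ee_rot: [2.07, 2.363, 0.0]
contact_force: [-3.3, -1.4, 10.6]
grip_width: 0.0003
gripper_force: 5.5
```

Run:
```python
from h import *
np.set_printoptions(precision=4,suppress=True)
p=bot.read_camera("scene"); W=cloud(p)
W0=np.load("scene.npy")
for w in(W0,W):
    m=fit(w,.055,.08,(.48,.62,.2,.38)); print(m.sum(),rect(w[m][:,:2]),np.median(w[m][:,2]))
o=bot.get_obs(); print(o["time_s"],o["ee_pos"],o["contact_force"])
```

```text
855 (array([527.6667, 271.2209]), (95.68991088867188, 141.63803100585938), 0.5675267577171326) 0.06460461981346488
367 (array([524.7281, 270.4182]), (94.2614974975586, 143.7459259033203), 4.232639789581299) 0.06495634088568192
14.45 [0.4685 0.1611 0.0654] [-3.8489 -0.9452 10.7959]
```

Steady at about 11 N with only 0.3 mm of dip, so I'm handing in.

```bash
python3 -c "
from rig import bot
print(bot.close_job())"
```

```text
the job is handed in; nothing more can be done
None
```

I pushed the wooden wedge under the short foot until the push reached about 5 N, and handed the job in with the fingertips still pressing the corner at about 11 N; the corner dipped about 0.3 mm, and the supply read level and unmoved after the push.

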